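# Start the captive knob bolt in its boss by feel

### The arm

A 6-joint arm with a two-finger parallel gripper is mounted at the origin on the work surface. World frame = base frame: x ahead of the robot, y to its left, z up, the work surface at z = 0. Lengths are in m, angles in rad, forces in N, time in s.
With the tool pointing down it reaches from about 0.275 to 0.725 m from the base axis. Payload 15.9 kg.
Tool frame: the origin (TCP) lies on the centre line of the jaws, within the pads' length; the fingertips stand 11 mm ahead of it and the grasp point (between the pads) lies 8 mm behind it; z points along the fingers, y is the line along which they close (so a half turn about z gives the same grasp; the last joint's range is limited). The gripper opens to 85 mm and grips with 20 to 120 N. Pads are 22 mm wide; open, the fingers measure 114 mm over their backs; the gripper's body (76 mm by 85 mm) begins 54 mm behind the grasp point. The pads swing forward as they close: fully open they stand 13 mm farther back than shut.
Start: joints at [-1.32, 0.213, -0.034, 1.323, 0, 1.571], TCP at [0.124, -0.484, 0.242] pointing down, gripper open.
Joint ranges: [-2.98, 2.98], [-0.74, 1.72], [-1.14, 1.35], [-2.1, 2.04], [-1.57, 1.44], [-3.14, 3.14]. Speed limits (rad/s): [1.89, 1.89, 2.39, 2.57, 3.14, 3.14].

### API

Orientations are given as a unit quaternion [w, x, y, z].
In Python, from station import env gives the robot as it stands. The module is installed in compiled form; this text tells all that it offers. Calls block until the motion is done:
- env.move_to(position, orientation): joint-space move of the TCP to a pose.
- env.move_straight(position, speed=0.15, rot=None, f_stop=None): straight line of the TCP; rot=None keeps the orientation; speed is the mean speed in m/s. With f_stop (N) it stops when the force on the tool has changed by that much, and returns True; else False.
- env.move_j(angles): joint-space move.
- env.grip(opening, squeeze=None): finger opening in m; squeeze is the grip in N (None keeps the last); returns when the fingers have stopped.
- env.wait(seconds).
- env.solve_ik(position, orientation): joint angles nearest the present ones, or None.
- env.capture(name): name is "scene" or "top" or "wrist"; returns a dict with "color" (480x640x3 uint8, red, green, blue), "fx", "fy", "cx", "cy" (pixels), "k1" (the pictures are not rectified: a ray, as slopes to the right and down, at radius r is drawn at 1 + k1 r^2 times it, then the intrinsics apply), "rvec" (rotation vector, rad) and "tvec" (3), from world to camera coordinates, as OpenCV has them. Camera axes: x right, y down, z forward; pixel columns grow to the right and rows downward; lengths in m; the calibration is good to about 2 mm. A picture is of the moment at which its call begins. There is no depth.
A pose or a line that the arm cannot do raises env.PlanningError and nothing moves.
- env.hand_in(): hands the job in; it is judged then, once.
Readings, each from a call of its own:
- env.get_t(): time.
- env.get_q(): joint angles.
- env.get_qd(): joint speeds.
- env.get_effort(): joint torques, N m.
- env.get_tcp_pos(): TCP position.
- env.get_orientation(): TCP orientation.
- env.get_force(): force on the tool from outside, world axes, zero at the start.
- env.get_ft_torque(): the same for the moment, N m.
- env.get_opening(): finger opening in m.
- env.get_finger_force(): force on a finger pad.
Only numpy, scipy, OpenCV 4.12 (cv2) and the standard library are available. Lean on these libraries where they do the work, as an engineer would, in place of code of your own. Each camera call takes 0.05 s, during which the arm holds its last target. There are 200 camera calls.

### The job

Grip the black knob bolt on the jig and press it down lightly until it stops on the thread of the brass boss; then turn it backward (counter-clockwise seen from above) under light pressure until you feel it drop off the end of the thread, and turn it forward (clockwise) one full turn from there so that it is started. Finish while still holding the knob still in the gripper; do not force the thread, and leave the other things on the bench alone.

Things in the scene. Friction and masses are not known exactly. Their poses are not given: they have to be found in the camera images.
- jig: glue-up jig bolted down: plywood board 350 x 210 x 18 mm, a curved mahogany end piece (44 mm thick) under a red toggle clamp, a 36 mm wide steel strap (top 68 mm above the bench) carrying the knob bolt. Origin on the bolt's axis at bench level; x along the strap towards the mahogany (from 65 mm) and clamp, z up. Within 120 mm of the axis only the bolt rises above 95 mm.
- boss: brass boss, 48 mm across, 30 mm tall, fixed under the strap below the bolt; origin on its axis at its foot, 18 mm above the bench. Inside is a right-hand thread of 6 mm pitch; where it begins cannot be seen (its yaw is of no use). Past the drop the bolt draws down 6 mm a turn clockwise; the gripper must follow it. The thread carries the bolt when let go, so it may be regripped.
- knob: the bolt: black round knob 40 mm across, 24 mm high, yellow stripe on top, upright shank through the strap. It slides up and down (an o-ring holds it at any height against 2.5 N) and turns; it cannot tilt or come out. Origin on its axis 134 mm below the knob's top. The stripe bears no known relation to the thread. Turned clockwise before the drop it jams within 1 to 3 rad.
- knob_top (a point): centre of the knob's top; grip below it from above, any yaw, 20 to 40 N. Height over the bench: 126-134 mm at the start; 117-120 when pressed onto the thread's end; turned counter-clockwise it rises up to 2 mm, then 0.4 to 1.9 rad from the start it falls off the end and under a light push (over 2.5 N) goes down to about 114; one turn clockwise from there: 108. Lowest 103.
- sander: yellow battery sander with a red push button on top, 130 x 90 x 121 mm, standing on its pad, origin under its centre
- spade_bit: steel spade bit lying flat, 155 mm long, origin on the mat near its middle
- tape_measure: green plastic tape measure, 72 x 34 x 66 mm, origin under its centre
- bracket_a: grey steel corner bracket, legs 60 mm, 18 mm wide, one leg flat on the mat, origin under its corner
- bracket_b: a second such grey steel corner bracket
- glue: white glue bottle with orange cap, 56 mm across, 140 mm tall, origin under its centre
- offcut: mahogany offcut, 110 x 35 x 30 mm, origin under its centre

How it is judged:
On the way, in this order (a step that is already met when the one before it is completed fails the run):
1. the bolt is pressed down onto the thread's end, not yet dropped (z of knob_top in the frame of jig between 0.1163 and 0.1206 m), for 0.1 s.
2. the bolt has dropped off the thread's end (z of knob_top in the frame of jig below 0.1151 m), for 0.1 s.
At the end, for the whole second after the job is handed in: The bolt is one turn (about two thirds to one and a third) into the thread past the drop: the knob's top 105.8 to 110.2 mm above the bench; the knob is at rest and gripped by the fingers with more than 3 N; the bystanders are within 30 mm of their starts (z of knob_top in the frame of jig between 0.1058 and 0.1102 m and contact force between the fingers and knob above 3 N and angular speed of knob below 0.4 rad/s and linear speed of knob below 0.01 m/s and distance of each of sander, spade_bit, tape_measure, bracket_a, bracket_b, glue, offcut from where it was at the start of the episode below 0.03 m); the arm keeps its last pose, push and grip.
It fails at once if the bolt is forced against the thread with more than 60 N (contact force between knob and boss above 60 N).
It fails at once if a bystander is pushed more than 30 mm (distance of any of sander, spade_bit, tape_measure, bracket_a, bracket_b, glue, offcut from where it was at the start of the episode above 0.03 m).
It also fails if it takes over 72 s, if anything falls off the work surface, if the arm or the gripper's body presses on something with over 40 N, if the wrist force passes 120 N, or if a joint passes its speed limit or range.

## Working session

There is one attempt and no reset: what is moved stays moved. The work goes in short steps, each a Python script; the robot and the scene stay as the last script left them, time stands still between calls to the robot, and variables do not carry over. Pictures are saved under pics/ and viewed, at most 10 in all, crops included, and the job is handed in when it is done.

```bash
mkdir -p pics
cat > h.py <<'E'
import numpy as np, cv2
from station import env
def ray(c,u,v):
    K=np.array([[c['fx'],0,c['cx']],[0,c['fy'],c['cy']],[0,0,1.]])
    p=cv2.undistortPoints(np.array([[[u,v]]],float),K,np.array([c['k1'],0,0,0,0.]))[0,0]
    R=cv2.Rodrigues(np.array(c['rvec'],float))[0]; t=np.array(c['tvec'],float).ravel()
    return -R.T@t, R.T@np.array([p[0],p[1],1.])
def onz(c,u,v,z):
    o,d=ray(c,u,v); return o+d*(z-o[2])/d[2]
def save(c,n,crop=None):
    im=c['color'][:,:,::-1]
    cv2.imwrite('pics/'+n,im)
E
python3 - <<'E'
from h import *
a=env.capture("top");b=env.capture("scene");save(a,'top.png');save(b,'scene.png')
np.save('top.npy',a,allow_pickle=True);np.save('scene.npy',b,allow_pickle=True)
print(env.get_t(),env.get_orientation(),env.get_force())
E
```

```text
0.1 [-5.22493671e-04  9.92149876e-01  1.25053380e-01 -4.80700308e-05] [ 0.239446   -0.39380896 -0.03102111]
```

View pics/top.png

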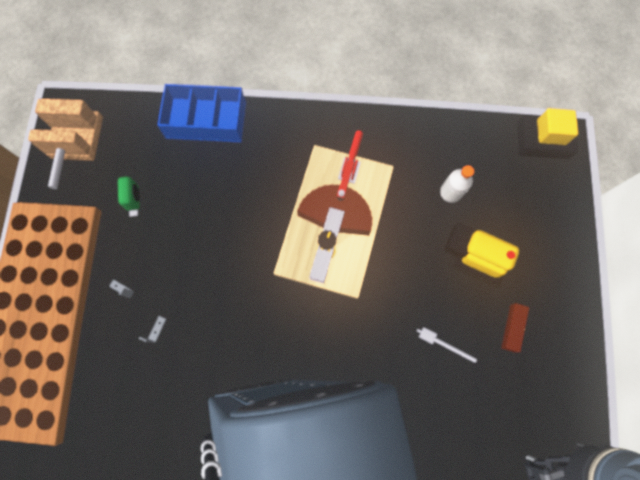

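View pics/scene.png

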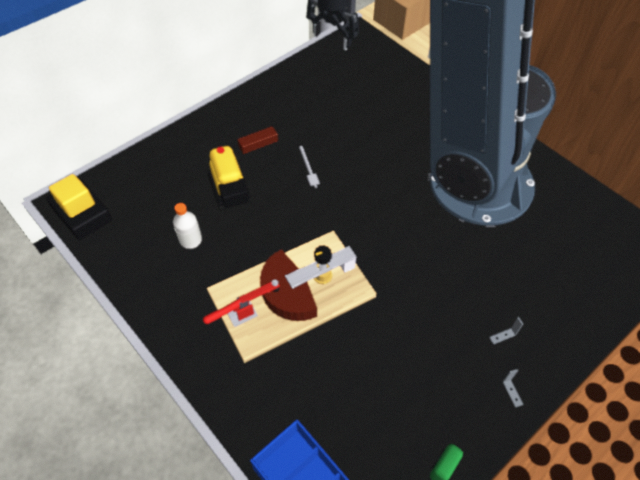

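The top view shows the knob at about (327,240), with the strap running up to the mahogany at (334,210). In the scene view the knob is at (323,255). I'll triangulate it.

Run:
```python
from h import *
R=[]
for n,(u,v),r in (('top',(327,240),16),('scene',(323,254),14)):
    c=np.load(n+'.npy',allow_pickle=True).item()
    im=c['color'].astype(int); 
    m=(im.max(2)<75).astype(np.uint8); w=np.zeros_like(m); cv2.circle(w,(u,v),r,1,-1); m&=w
    ctr=max(cv2.findContours(m,0,2)[0],key=cv2.contourArea)
    (cx,cy),rad=cv2.minEnclosingCircle(ctr); print(n,cx,cy,rad,cv2.contourArea(ctr)); R.append(ray(c,cx,cy))
    print(onz(c,cx,cy,.118))
    if n=='top': print(onz(c,318,280,.068),onz(c,334,210,.068))
    cv2.imwrite(f'pics/z_{n}.png',cv2.resize(c['color'][v-30:v+30,u-40:u+40,::-1],None,fx=5,fy=5,interpolation=0))
(o1,d1),(o2,d2)=R
s=np.linalg.lstsq(np.c_[d1,-d2],o2-o1,rcond=None)[0]; print(o1+d1*s[0],o2+d2*s[1])
cv2.imwrite('pics/z.png',np.hstack([cv2.imread('pics/z_top.png'),cv2.imread('pics/z_scene.png')]))
```

```text
Traceback (most recent call last):
ValueError: max() iterable argument is empty
```

Run:
```python
from h import *
R=[]
for n,(u,v),r in (('top',(327,240),13),('scene',(323,254),12)):
    c=np.load(n+'.npy',allow_pickle=True).item()
    im=c['color'].astype(int); print(im[v,u-6:u+7].tolist())
    m=(im.max(2)<110).astype(np.uint8); w=np.zeros_like(m); cv2.circle(w,(u,v),r,1,-1); m&=w
    pts=np.argwhere(m)[:,::-1].astype(np.float32)
    if len(pts)<5: print('none');continue
    (cx,cy),rad=cv2.minEnclosingCircle(pts); print(n,cx,cy,rad,len(pts)); R.append(ray(c,cx,cy))
    print(onz(c,cx,cy,.118))
    if n=='top': print(onz(c,318,280,.068),onz(c,334,210,.068))
    cv2.imwrite(f'pics/z_{n}.png',cv2.resize(c['color'][v-30:v+30,u-40:u+40,::-1],None,fx=5,fy=5,interpolation=0))
if len(R)==2:
    (o1,d1),(o2,d2)=R
    s=np.linalg.lstsq(np.c_[d1,-d2],o2-o1,rcond=None)[0]; print(o1+d1*s[0],o2+d2*s[1])
cv2.imwrite('pics/z.png',np.hstack([cv2.imread('pics/z_top.png'),cv2.imread('pics/z_scene.png')]))
```

```text
[[98, 80, 68], [97, 77, 69], [99, 81, 69], [98, 84, 71], [96, 78, 68], [97, 79, 68], [100, 80, 69], [101, 84, 71], [99, 81, 72], [100, 80, 69], [101, 81, 70], [100, 80, 70], [101, 83, 69]]
top 326.39129638671875 239.82608032226562 8.183381080627441 170
[ 0.52936915 -0.05959366  0.118     ]
[ 0.44708415 -0.04637041  0.068     ] [ 0.61671151 -0.07400341  0.068     ]
[[202, 164, 53], [180, 144, 49], [143, 116, 40], [114, 89, 35], [77, 64, 29], [44, 39, 28], [26, 24, 26], [25, 26, 28], [25, 26, 28], [22, 23, 25], [24, 25, 25], [22, 24, 26], [19, 20, 26]]
scene 322.1000061035156 254.76666259765625 9.298730850219727 235
[ 0.53181857 -0.05571781  0.118     ]
[ 0.53066442 -0.05964556  0.11315729] [ 0.52965246 -0.05812043  0.11287028]
```

View pics/z.png

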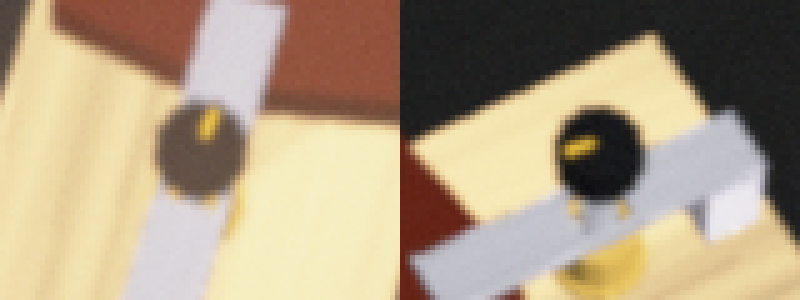

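```bash
cat >> h.py <<'E'
def Q(p): return np.array([0,np.cos(p/2),np.sin(p/2),0])
E
python3 - <<'E'
from h import *
for p in np.arange(-3,3.1,.5):
    s=env.solve_ik([.53,-.0595,.25],Q(p)); print(round(p,2),None if s is None else np.round(s,2))
env.move_to([.53,-.0595,.23],Q(-.16))
c=env.capture('wrist');np.save('w.npy',c,allow_pickle=True);save(c,'w.png');print(env.get_t(),env.get_force(),env.get_tcp_pos(),env.get_q())
E
```

```text
-3.0 [-0.11  0.28  0.07  1.36  0.   -0.25]
-2.5 [-0.11  0.28  0.07  1.36  0.   -0.75]
-2.0 [-0.11  0.28  0.07  1.36  0.   -1.25]
-1.5 [-0.11  0.28  0.07  1.36  0.   -1.75]
-1.0 [-0.11  0.28  0.07  1.36  0.   -2.25]
-0.5 [-0.11  0.28  0.07  1.36  0.   -2.75]
0.0 [-0.11  0.28  0.07  1.36  0.    3.03]
0.5 [-0.11  0.28  0.07  1.36  0.    2.53]
1.0 [-0.11  0.28  0.07  1.36  0.    2.03]
1.5 [-0.11  0.28  0.07  1.36  0.    1.53]
2.0 [-0.11  0.28  0.07  1.36  0.    1.03]
2.5 [-0.11  0.28  0.07  1.36  0.    0.53]
3.0 [-0.11  0.28  0.07  1.36  0.    0.03]
4.0083 [-0.86694896  0.56454958  0.89125175] [ 0.5299927  -0.05966881  0.23003436] [-1.12095335e-01  2.84327993e-01  2.76320095e-02  1.31403082e+00
 -2.93932043e-05 -3.09312384e+00]
```

View pics/w.png

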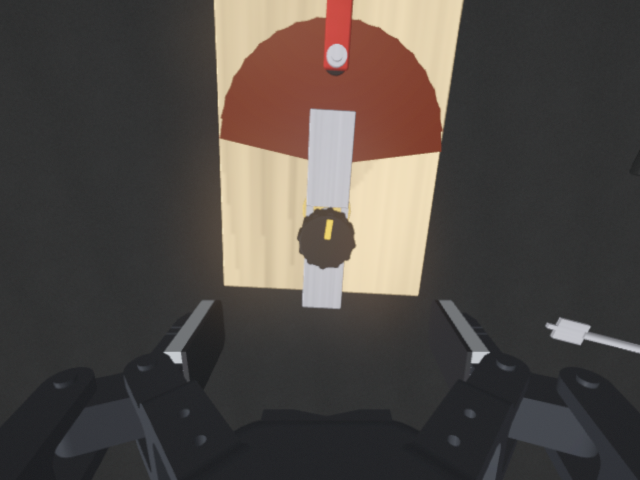

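The wrist view shows the knob at about (326,238) with a radius of about 28 px. The strap lies vertical in the picture and nothing is near the fingers.

```bash
cat > k.py <<'E'
from h import *
def knob(c,u=326,v=238,r=40):
    im=c['color'].astype(int); m=((im.max(2)<100)|((im[:,:,0]-im[:,:,2]>100)&(im[:,:,1]>120))).astype(np.uint8)
    w=np.zeros_like(m); cv2.circle(w,(u,v),r,1,-1); m&=w
    m=cv2.morphologyEx(m,cv2.MORPH_OPEN,np.ones((7,7),np.uint8))
    ctr=max(cv2.findContours(m,0,2)[0],key=cv2.contourArea)
    (x,y),R=cv2.minEnclosingCircle(ctr); M=cv2.moments(ctr)
    return x,y,R,M['m10']/M['m00'],M['m01']/M['m00'],np.sqrt(cv2.contourArea(ctr)/np.pi)
E
python3 - <<'E'
from k import *
c=np.load('w.npy',allow_pickle=True).item(); k=knob(c); print(np.round(k,2))
o,d=ray(c,0,0); print('cam',o,c['fx'],c['k1'])
for z in (.12,.13): print(onz(c,k[0],k[1],z),onz(c,k[3],k[4],z))
for r in (k[2],k[5]): print('top z',o[2]-c['fx']*.020/r)
E
```

```text
[325.83 238.07  30.08 325.9  238.15  27.86]
cam [ 0.60424172 -0.07271559  0.36140887] 350.63971991184815 0.02082118024555991
[ 0.52982116 -0.06061799  0.12      ] [ 0.5297508  -0.06065907  0.12      ]
[ 0.53290392 -0.06111912  0.13      ] [ 0.53283648 -0.06115849  0.13      ]
top z 0.12830062918027424
top z 0.1096964383171471
```

Run:
```python
from h import *
X=[.5312,-.0602]
env.move_to([*X,.18],Q(-2.35))
print(env.get_q(),env.get_force())
print(env.move_straight([*X,.112],speed=.06,f_stop=8)); f0=env.get_force();print(f0,env.get_tcp_pos())
env.grip(.03,35); print(env.get_opening(),env.get_finger_force(),env.get_force()-f0,env.get_ft_torque(),env.get_tcp_pos(),env.get_t())
c=env.capture('wrist');save(c,'g.png')
```

```text
[-1.12859284e-01  3.02448248e-01 -7.46625652e-02  1.19362129e+00
  1.15844521e-05 -9.05258577e-01] [-0.5149402  -0.43801752 -0.26182688]
False
[ 0.04296424 -0.13931443  0.24485812] [ 0.53145588 -0.06022545  0.11238057]
0.038712774049443545 37.17035472393036 [-5.7710877   6.40875937  0.92347844] [1.00546105 0.71813779 0.01531706] [ 0.53041878 -0.05947747  0.11174491] 7.675
```

View pics/g.png

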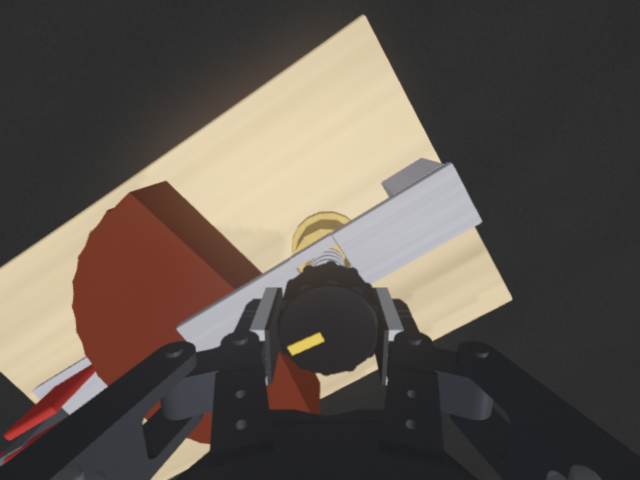

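The knob sits well between the pads at about (328,325), gripped 38.7 mm wide. Next I'll relieve the side load and press down.

Run:
```python
from h import *
X=[.5302,-.0594]
z=env.get_tcp_pos()[2]
env.move_straight([*X,z],speed=.02); print(env.get_force(),env.get_tcp_pos())
r=env.move_straight([*X,z-.02],speed=.015,f_stop=7)
for i in range(3):
    print(r,env.get_force(),env.get_tcp_pos(),env.get_ft_torque(),env.get_t()); env.wait(.1)
```

```text
[-0.76473468  3.09856837 -1.12666325] [ 0.53015759 -0.05922773  0.11172264]
True [-0.31449207  1.51174203  3.4478214 ] [ 0.53017718 -0.0591684   0.10453838] [ 0.01114352 -0.31090969  0.03470565] 8.6333
True [-0.18798579  2.25155458  3.83542667] [ 0.53015458 -0.05917601  0.10453896] [-0.17487276 -0.3999243  -0.01726504] 8.7333
True [-0.51054377  0.33486761  4.17329474] [ 0.53012811 -0.05914394  0.10454204] [-0.328843   -0.59624237  0.00094935] 8.8333
```

Run:
```python
from h import *
X=[.5302,-.0594]
z=env.get_tcp_pos()[2]
for k in range(3):
    z-=.0007
    r=env.move_straight([*X,z],speed=.01); print(r,z,env.get_force(),env.get_tcp_pos()[2],env.get_t())
```

```text
False 0.10382859399356623 [-1.87142224  2.77357555 11.00294374] 0.10419650941027016 9.1833
False 0.10312859399356622 [-3.5312826   3.4216749  15.94897877] 0.10385706733815254 9.4333
False 0.10242859399356621 [-5.88862594  3.6106662  22.41690633] 0.10353538047506478 9.6833
```

```bash
cat > ccw.py <<'E'
from h import *
X=[.5302,-.0594]
z=.1036; psi=-2.35
env.move_straight([*X,z],speed=.01)
n=0
for k in range(28):
    psi+=.08
    try: env.move_straight([*X,z],speed=.01,rot=Q(psi))
    except env.PlanningError as e: print(e);break
    F=env.get_force()[2]; T=env.get_tcp_pos()[2]
    print(k,round(psi,2),np.round([F,T*1e3,z*1e3,env.get_ft_torque()[2],env.get_q()[5],env.get_t()],2))
    if F<4.5 and k>0 :
        n+=1
        z-=.0008
        if n>=2: break
    else:
        n=0; z+=np.clip((F-9)*6e-5,-.0004,.0004)
np.save('st.npy',[z,psi])
E
python3 ccw.py
```

```text
0 -2.27 [ 1.2500e+01  1.0392e+02  1.0360e+02 -7.0000e-02 -9.8000e-01  1.0200e+01]
1 -2.19 [ 6.7700e+00  1.0394e+02  1.0381e+02  2.0000e-02 -1.0600e+00  1.0450e+01]
2 -2.11 [ 3.2500e+00  1.0355e+02  1.0368e+02  2.0000e-02 -1.1400e+00  1.0700e+01]
3 -2.03 [  8.67 102.84 102.88  -0.11  -1.22  10.95]
4 -1.95 [-8.6800e+00  1.0201e+02  1.0286e+02  4.0000e-02 -1.3000e+00  1.1200e+01]
5 -1.87 [-4.1100e+00  1.0126e+02  1.0206e+02  1.0000e-02 -1.3800e+00  1.1450e+01]
```

Run:
```python
from h import *
X=[.5302,-.0594]
for i in range(3):
    print(env.get_force(),env.get_tcp_pos(),env.get_ft_torque(),env.get_opening(),env.get_t()); env.wait(.1)
z=env.get_tcp_pos()[2]
r=env.move_straight([*X,z-.006],speed=.01,f_stop=8); print(r,env.get_force(),env.get_tcp_pos(),env.get_q()[5],env.get_t())
for k in range(3):
    env.wait(.1); print(env.get_force(),env.get_tcp_pos())
c=env.capture('wrist');save(c,'d.png')
```

```text
[-0.3994003   4.81000907 -4.10915713] [ 0.52960663 -0.05886741  0.10126212] [ 1.00610144 -0.15005893  0.01256772] 0.03901921427838233 11.45
[ 0.35859721  4.40641492 -4.14231683] [ 0.52957722 -0.05887396  0.10124988] [ 1.02107601 -0.14772126  0.08634717] 0.03842908844823166 11.55
[ 1.35607867  4.64788551 -5.55515015] [ 0.5295846  -0.05885805  0.10122811] [ 1.04397113e+00 -1.49895123e-01 -8.18226943e-04] 0.038574241106686204 11.65
True [0.97084489 2.64239607 2.44973036] [ 0.52961914 -0.05862058  0.09898917] -1.382492263625846 12.1417
[0.20620003 1.04844579 2.47677135] [ 0.52961827 -0.05865224  0.09898619]
[0.59847539 1.53854954 1.41596244] [ 0.52956818 -0.0586476   0.09896861]
[1.58252502 2.61148975 1.12468759] [ 0.52958629 -0.05864246  0.09900382]
```

View pics/d.png

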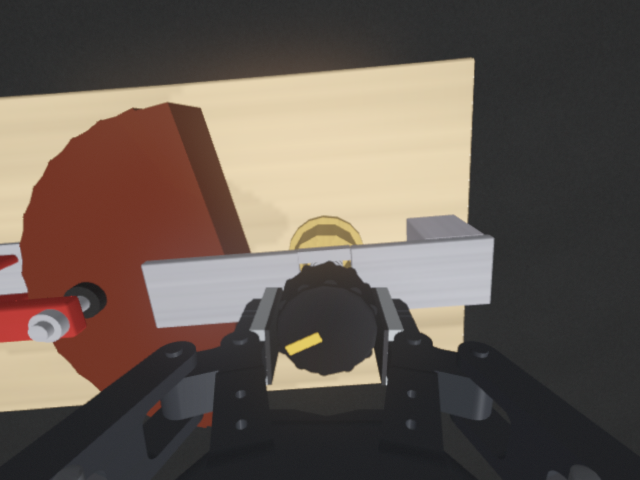

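The stripe kept its place between the pads (303,344), so there was no slip, and the knob has dropped about 5.5 mm. I'll check that it has bottomed.

Run:
```python
from h import *
X=[.5302,-.0594]
z=env.get_tcp_pos()[2]
for k in range(5):
    z-=.0006
    env.move_straight([*X,z],speed=.01); env.wait(.1); f=env.get_force();T=env.get_tcp_pos()[2];print(z,f,T)
    if f[2]>9: break
```

```text
0.09839284934771617 [-4.13924491  5.88819853  7.91487821] 0.09852387215150912
0.09779284934771616 [-4.1264191   6.93493109 13.65627492] 0.09821913331440454
```

```bash
cat > cw.py <<'E'
from h import *
X=[.5297,-.0588]
z=.0987
env.move_straight([*X,z],speed=.01); print(env.get_force(),env.get_tcp_pos())
env.grip(.062); print(env.get_opening(),env.get_force())
p=-.28
env.move_j([*env.get_q()[:5],-2.98]); env.move_straight([*X,z],speed=.02,rot=Q(-.28))
print(env.get_q()[5],env.get_tcp_pos(),env.get_force(),env.get_t())
env.grip(.03,35); print(env.get_opening(),env.get_finger_force(),env.get_force(),env.get_tcp_pos(),env.get_t())
c=env.capture('wrist');save(c,'r.png')
E
python3 cw.py
```

```text
[-0.68773877  3.77022273  6.51680685] [ 0.52963247 -0.05867551  0.09877572]
0.061928815238295076 [ 0.3752181  -0.88097813  0.01083754]
-2.971635774441452 [ 0.52971457 -0.05879014  0.09874912] [0.19569907 0.03164417 0.59882737] 15.4917
0.038947067439554846 34.800912737846375 [-2.20215403 -5.32424119  3.78482153] [ 0.52962598 -0.05923895  0.0988398 ] 15.8167
```

View pics/r.png

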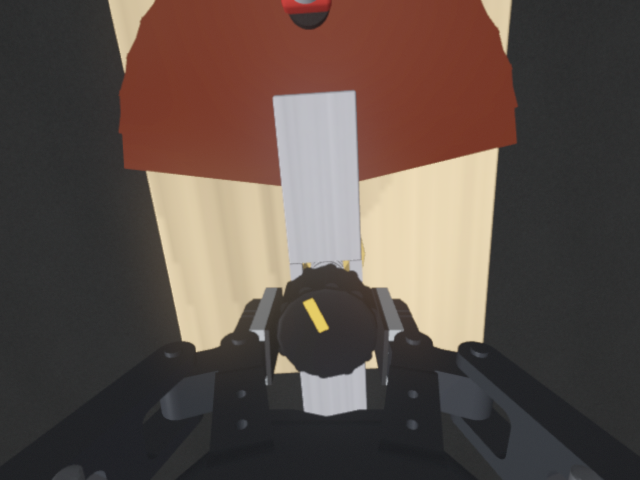

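The knob is regripped and centred, with the stripe at (316,315). Now I'll turn it clockwise.

```bash
cat > turn.py <<'E'
from h import *
X=[.5297,-.0592]
z=.0987; psi=-.28; d=.15
for k in range(40):
    psi-=d; z-=.006*d/(2*np.pi)
    try: env.move_straight([*X,z],speed=.02,rot=Q(psi))
    except env.PlanningError as e: print(e);break
    f=env.get_force(); T=env.get_tcp_pos(); t=env.get_ft_torque()[2]
    if k%3==0 or abs(f[2])>14: print(k,np.round([*f,t],2),np.round(T*1e3,2),round(z*1e3,2),round(env.get_q()[5],2),round(env.get_t(),2))
    if abs(f[2])>25 or abs(t)>2.5: print('abort',f,t);break
    z+=np.clip((f[2]-5)*4e-5,-.0003,.0003)
    if T[2]<.0927: break
E
python3 turn.py
```

```text
0 [-4.42 -3.23  5.6  -0.03] [529.69 -59.38  98.7 ] 98.56 -2.83 16.17
3 [-2.67 -3.98  5.24  0.03] [529.62 -59.39  98.25] 98.13 -2.38 17.07
6 [-4.15 -3.58  5.49 -0.03] [529.56 -59.44  97.83] 97.75 -1.93 17.97
9 [-3.06 -3.12  4.58 -0.06] [529.51 -59.35  97.37] 97.36 -1.48 18.87
12 [-3.72 -3.32  5.11 -0.07] [529.5  -59.35  96.98] 96.97 -1.03 19.77
15 [-4.53 -3.12  4.11 -0.03] [529.35 -59.38  96.42] 96.49 -0.58 20.67
18 [-5.47 -1.14  6.19 -0.03] [529.3  -59.33  96.06] 96.07 -0.13 21.57
21 [-5.29 -3.61  5.25 -0.05] [529.29 -59.3   95.55] 95.62 0.32 22.47
24 [-5.01 -2.41  4.74 -0.07] [529.42 -59.2   95.11] 95.14 0.77 23.37
27 [-4.85 -3.19  4.42 -0.07] [529.49 -59.22  94.66] 94.73 1.22 24.27
30 [-6.07 -1.84  6.02 -0.02] [529.48 -59.06  94.29] 94.32 1.67 25.17
33 [-4.7  -1.51  4.62 -0.07] [529.73 -59.17  94.02] 93.93 2.12 26.07
36 [-3.41 -2.76  5.08  0.02] [529.73 -59.18  93.54] 93.52 2.57 26.97
39 [-4.49 -2.58  5.19 -0.01] [529.74 -59.29  93.15] 93.05 3.02 27.87
```

Run:
```python
from h import *
env.wait(.5)
c=env.capture('wrist');save(c,'e.png');print(env.get_force(),env.get_finger_force(),env.get_opening(),env.get_t())
```

```text
[-3.98106173 -2.7483224   5.16749959] 35.72168827056885 0.038792130838160424 28.4167
```

View pics/e.png

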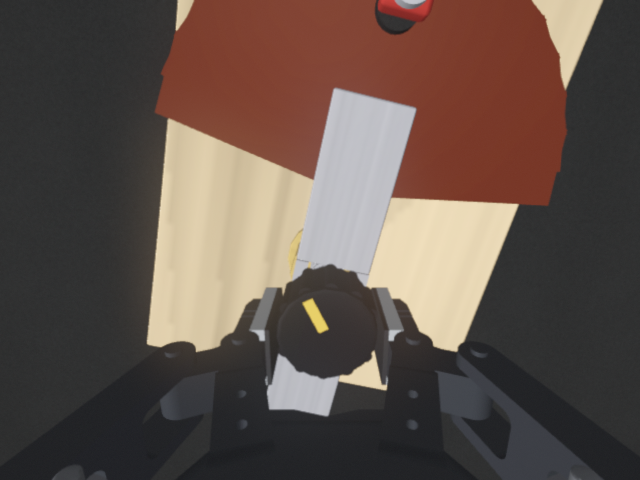

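The stripe is still at (316,315) between the pads, so the knob turned with the gripper without slipping, and it drew down at the thread's pitch. I'm handing in.

```bash
python3 -c "
from station import env
print(env.hand_in())"
```

```text
the job is handed in; nothing more can be done
None
```

The job is handed in, with no verdict shown: I pressed the bolt onto the thread, turned it back until it dropped, then turned it forward about 0.95 turn (6.0 rad, drawing down about 5.7 mm), and the knob is still gripped at about 36 N.

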